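Turn the eccentric cam to its low point and push the filter slide home

ROBOT

A 7-joint arm with a two-finger parallel gripper is mounted at the origin on a cart in front of the work surface, level with it; the furniture and walls round the work are solid. World frame = base frame: x ahead of the robot, y to its left, z up, the work surface at z = 0. Lengths are in m, angles in rad, forces in N, time in s.
With the tool pointing down it reaches from about 0.425 to 0.8 m from the base axis. Payload 8.3 kg.
Tool frame: the origin (TCP) lies between the finger pads; the fingertips stand 17 mm ahead of it and the grasp point (between the pads) lies 2 mm behind it (robot.tips_ahead is the distance from the TCP to the fingertips, in m); z points along the fingers, y is the direction in which the jaws open and shut (so a half turn about z gives the same grasp; the last joint's range is limited). The gripper opens to 85 mm and grips with 20 to 120 N. Pads are 22 mm wide; open, the fingers measure 114 mm over their backs; the gripper's body (76 mm by 85 mm) begins 54 mm behind the grasp point. The pads swing forward as they close: fully open they stand 13 mm farther back than shut.
Start: joints at [-1.303, 0.383, 0.016, 1.37, -0.006, 1.388, -0.046], TCP at [0.203, 0.591, 0.223] pointing down, gripper open.
Joint ranges: [-2.95, 2.95], [-0.25, 2.06], [-1.52, 1.56], [0.18, 2.33], [-1.44, 4.58], [0.02, 2.06], [-3.01, 3.01]. Speed limits (rad/s): [2.39, 2.39, 3.01, 3.01, 3.14, 3.14, 3.14].

INTERFACE

Orientations are given as a 3x3 rotation matrix whose columns are the frame's x, y, z axes.
In Python, from rig import robot, fingers, inverse_kinematics, sensors, vision, hand_in, look_for gives the robot as it stands. The module is installed in compiled form; this text tells all that it offers. Calls block until the motion is done:
- robot.goto(position, orientation): joint-space move of the TCP to a pose.
- robot.servo_line(position, max_speed=0.15, ori=None): straight line of the TCP; ori=None keeps the orientation; max_speed is the mean speed in m/s.
- robot.move_joints(angles): joint-space move.
- fingers.gripper_open() and fingers.grasp(strength=None): open the fingers fully, or close them until they stop; strength is the grip in N (None keeps the last).
- robot.wait(seconds).
- inverse_kinematics(position, orientation): joint angles nearest the present ones, or None.
- sensors.state(): the state.
- vision.grab_frame(name): name is "scene" or "top"; returns (picture, depth): 420x560x3 uint8, red, green, blue; 420x560 float32, m along the optical axis (not along the pixel's ray), 0 where there is no reading.
- vision.camera_info(name): a dict with "fx", "fy", "cx", "cy" (pixels), "T" (4x4, takes a point from camera to world coordinates). Camera axes: x right, y up, looking along -z (the intrinsics and any distortion apply to the point x, -y, -z); pixel columns grow to the right and rows downward; lengths in m; the calibration is good to about 2 mm. A picture is of the moment at which its call begins. camera_info takes no time and is no camera call.
A pose or a line that the arm cannot do raises robot.Unreachable and nothing moves.
- hand_in(): hands the job in, once; it reports no verdict.
Trained networks look in the newest picture that a camera, given by its name, has taken for a name from the list of things; names that differ only in an ending like _2 or _b are one class to them, and where a whole thing is asked for, a point or a joint stands for the part that bears it (a point fixed in the world has none). Each returns a list of dicts, best first, with "conf" (0 to 1); they miss things now and then, are a little off and sometimes report something else, mostly with a low value. They report only what shows in the picture. A call takes as long as a camera call.
- look_for(camera, target): "extent" ([left, top, width, height] in pixels, round what is visible of it).
The state is a dict: "time": time; "qpos": joint angles; "dq": joint speeds; "joint_torque": joint torques, N m; "tool_pos": TCP position; "tool_rot": TCP orientation; "contact_force": force on the tool from outside, world axes, zero at the start; "torque": the same for the moment, N m; "gripper_width": finger opening in m.
Only numpy, scipy, OpenCV 4.12 (cv2) and the standard library are available. Lean on these libraries where they do the work, as an engineer would, in place of code of your own. Each camera call takes 0.05 s, during which the arm holds its last target.

TASK

The slide that carries the orange filter cube is held off from its working position by an eccentric cam. With the fingertips, first turn the cam by its red fin all the way to its low point, with the fin against the stop pin, while the slide stays back; then push the slide by its blue plate straight forward until it is fully home, and take the hand away. Leave the orange cube sitting in its nest without touching it, do not lift anything, and leave the things standing around the fixture where they are.

Things in the scene. Friction and masses are not known exactly. Their poses are not given: they have to be found in the camera images.
- fixture: Grey base plate, 250 x 130 mm, 10 mm thick, fixed on the desk in varying place and yaw. x axis points forward (the way the slide is pushed, away from the robot), y left, z up. Origin on the desk surface under the slide's centre line; the plate spans x -105 to +145 mm, y +-65 mm. Guide rails at y = +-31 mm reach 22 mm above the desk.
- cam_pivot (a point): The cam's vertical axis, at x 75 mm, y 0 of the fixture, 40 mm above the desk; axes parallel to the fixture's. A dark hub of 11 mm radius round it reaches 42 mm above the desk (brass cap 45). The cam is a steel disc of 30 mm radius, top 24 mm above the desk; its centre lies 14 mm from the pivot, under the fin.
- stop_pin (a point): Top of the upright steel stop pin, 8 mm thick, 46 mm above the desk, at x 127, y -8.5 mm of the fixture: the fin stops against it.
- collimator (a point): Top centre of the black collimator block with silver tube on the fixture's right side (x 11 to 41 mm, y -34 to -68 mm), 66 mm above the desk; fixed, keep clear.
- cam (a joint): Angle of the cam, rad, 0 to 2.5, counterclockwise from above: the direction of the red fin from the fixture's x axis. 0 = low point (green dot) faces the slide, fin straight forward against the stop pin. Starts at 1.35 to 2.2 (fin left or left-back; the lobe blocks the slide short of home); push it clockwise. Friction 0.15 N m (4 N at the fin), no spring: stays where left. Pushing the slide does not turn it.
- fin (a point): Point on the red fin's centre plane, 42 mm from the pivot, 48 mm above the desk; x axis points outward along the fin, z up. The fin is an upright plate on the cam, 8 mm thick, 24 to 58 mm above the desk, from 8 to 58 mm from the pivot.
- slide (a joint): Travel of the slide along the fixture's x axis, m: 0 = fully back (the start), 0.060 = fully home against its end stop. Friction 3 N, no spring: it stays where it is left. With the cam at 0 it is free to 0.060; with the cam at its starting angle it is blocked at about 0.038 to 0.050.
- push_face (a point): Centre of the upper part of the rear (robot-side) face of the blue push plate on the slide, 55 mm above the desk; its x axis is the push direction. The plate is 8 mm thick, 46 mm wide along y, and reaches from 22 to 70 mm above the desk. At the start it is 67 mm behind the fixture's origin. It moves with the slide.
- nest (a point): Centre of the floor of the square nest on the slide in which the orange cube sits, 22 mm above the desk; moves with the slide. Inside 43 x 43 mm, rim 34 mm above the desk.
- monitor: Fixed large screen on the desk behind the work; origin on the desk under its stand, x axis points away from the viewer. The panel is 22 mm thick, 714 mm wide along y, centred 39 mm in front of the origin (x -39 mm), from 126 to 537 mm above the desk. Its left end comes near the robot and stands between the usual start of the hand and the work: draw the arm back before swinging across.
- cube_orange: Black filter cube with an orange window, 39 x 40 x 37 mm, loose in the slide's nest, its top 59 mm above the desk. Origin at the centre of its underside. Rides along with the slide.
- cube_green: Bystander: black filter cube with a green window, 39 x 40 x 37 mm, on the desk right of the fixture. Origin at the centre of its underside.
- lens_case: Bystander: white round case with dark screw lid, 45 mm across, 66 mm high, on the desk left of the fixture. Origin at the centre of its underside.
- dish: Bystander: clear flat culture dish, 38 mm across, 10 mm high, on the desk right of the fixture near the robot. Origin at the centre of its underside.

How it is judged:
By the outcome, as a careful person would: the job done as asked, in the order asked, and still so for the second after the job is handed in, with the robot touching nothing.
It also fails if it takes over 62 s, if anything falls off the work surface, if the arm or the gripper's body presses on something with over 40 N, if the wrist force passes 120 N, or if a joint passes its speed limit or range.

## Working session

There is one attempt and no reset: what is moved stays moved. The work goes in short steps, each a Python script; the robot and the scene stay as the last script left them, time stands still between calls to the robot, and variables do not carry over. Pictures are saved under pics/ and viewed, and the job is handed in when it is done.

```bash
mkdir -p pics
python3 - <<'E'
from rig import robot, fingers, inverse_kinematics, sensors, vision, hand_in, look_for
import cv2,numpy as np
s=sensors.state();print(s['time'],s['tool_pos'],s['tool_rot'],s['gripper_width'])
for c in ("scene","top"):
    p,d=vision.grab_frame(c);cv2.imwrite(f"pics/{c}0.png",p[:,:,::-1]);np.save(f"pics/{c}0d.npy",d)
    i=vision.camera_info(c);print(c,{k:(np.round(v,4).tolist()) for k,v in i.items()})
    for t in ("fixture","cam","slide","stop_pin","collimator","monitor","cube_orange","cube_green","lens_case","dish","fin","push_face"):
        try: print(t,[(np.round(r['extent'],0).tolist(),round(r['conf'],2)) for r in look_for(c,t)[:2]])
        except Exception as e: print(t,e)
E
```

```text
0.0 [0.2027973  0.59061693 0.22224474] [[-9.45797307e-01  3.24756949e-01 -6.14540916e-04]
 [ 3.24757529e-01  9.45795391e-01 -1.90417627e-03]
 [-3.71645098e-05 -2.00054158e-03 -9.99997998e-01]] 0.085353262781005
scene {'fx': 502.931, 'fy': 502.931, 'cx': 279.1006, 'cy': 213.1601, 'T': [[0.8805, 0.2082, -0.4258, 0.1187], [-0.474, 0.3914, -0.7887, -0.9801], [0.0024, 0.8963, 0.4434, 0.5524], [0.0, 0.0, 0.0, 1.0]]}
fixture [([205.0, 203.0, 117.0, 49.0], 0.56)]
cam [([270.0, 203.0, 26.0, 30.0], 0.83)]
slide [([220.0, 206.0, 36.0, 29.0], 0.69)]
stop_pin [([205.0, 202.0, 117.0, 53.0], 0.75)]
collimator [([205.0, 203.0, 119.0, 52.0], 0.88), ([271.0, 201.0, 27.0, 32.0], 0.64)]
monitor []
cube_orange [([229.0, 213.0, 16.0, 16.0], 0.87), ([206.0, 258.0, 20.0, 9.0], 0.72)]
cube_green [([258.0, 244.0, 19.0, 20.0], 0.85)]
lens_case [([218.0, 188.0, 18.0, 28.0], 0.79)]
dish [([208.0, 257.0, 19.0, 8.0], 0.63), ([270.0, 202.0, 24.0, 28.0], 0.49)]
fin [([271.0, 200.0, 27.0, 34.0], 0.97), ([224.0, 205.0, 29.0, 30.0], 0.47)]
push_face [([221.0, 204.0, 35.0, 30.0], 0.58), ([206.0, 202.0, 118.0, 51.0], 0.27)]
top {'fx': 433.4599, 'fy': 433.4599, 'cx': 281.3299, 'cy': 208.7312, 'T': [[0.0103, 0.9907, -0.1354, 0.4934], [-0.9996, 0.0067, -0.0269, -0.1171], [-0.0257, 0.1357, 0.9904, 0.9001], [0.0, 0.0, 0.0, 1.0]]}
fixture [([220.0, 170.0, 98.0, 131.0], 0.73), ([246.0, 241.0, 31.0, 38.0], 0.48)]
cam [([250.0, 193.0, 37.0, 26.0], 0.64)]
slide [([246.0, 242.0, 30.0, 40.0], 0.73)]
stop_pin [([221.0, 169.0, 95.0, 132.0], 0.88)]
collimator [([224.0, 168.0, 93.0, 130.0], 0.86)]
monitor []
cube_orange [([248.0, 243.0, 26.0, 27.0], 0.95)]
cube_green [([312.0, 247.0, 21.0, 25.0], 0.81), ([253.0, 193.0, 36.0, 29.0], 0.62)]
lens_case [([184.0, 233.0, 34.0, 22.0], 0.92)]
dish [([296.0, 293.0, 21.0, 18.0], 0.66)]
fin [([248.0, 243.0, 27.0, 25.0], 0.64), ([247.0, 194.0, 39.0, 25.0], 0.6)]
push_face [([247.0, 241.0, 31.0, 34.0], 0.73)]
```

Run:
```python
import cv2
a=cv2.imread('pics/top0.png');cv2.imwrite('pics/top0z.png',cv2.resize(a[155:325,170:350],None,fx=3.5,fy=3.5,interpolation=cv2.INTER_CUBIC))
a=cv2.imread('pics/scene0.png');cv2.imwrite('pics/scene0z.png',cv2.resize(a[170:280,180:350],None,fx=4.5,fy=4.5,interpolation=cv2.INTER_CUBIC))
```

```text
(no output)
```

View pics/top0z.png

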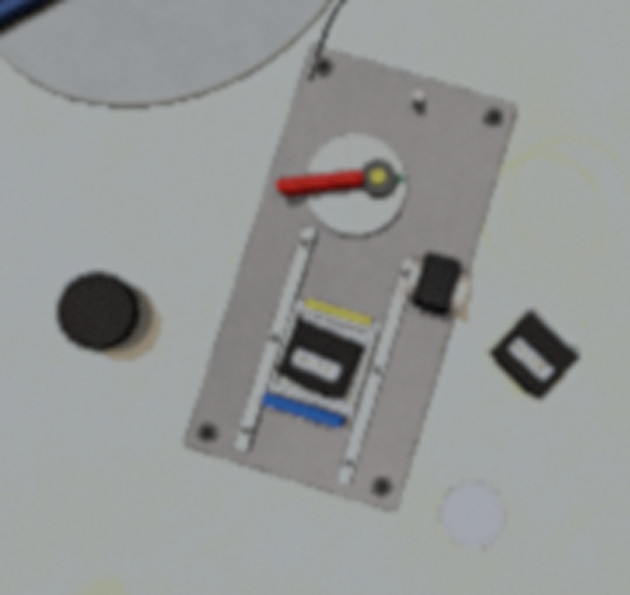

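View pics/scene0z.png

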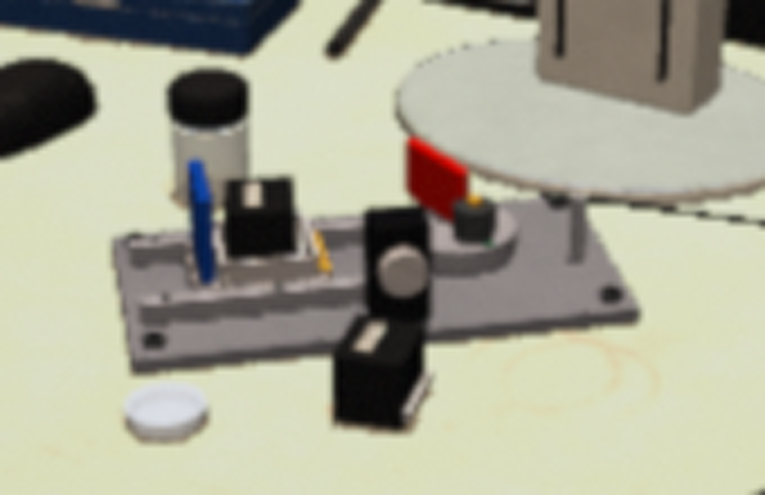

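View pics/top0.png

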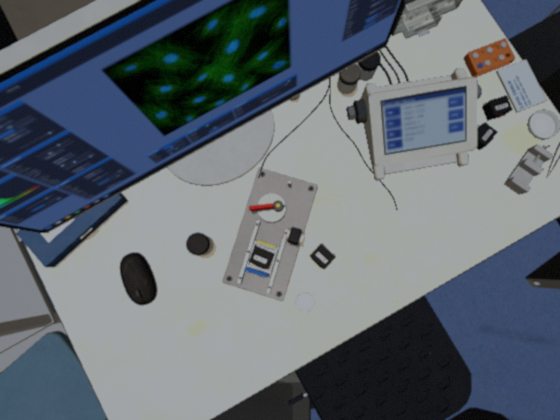

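View pics/scene0.png

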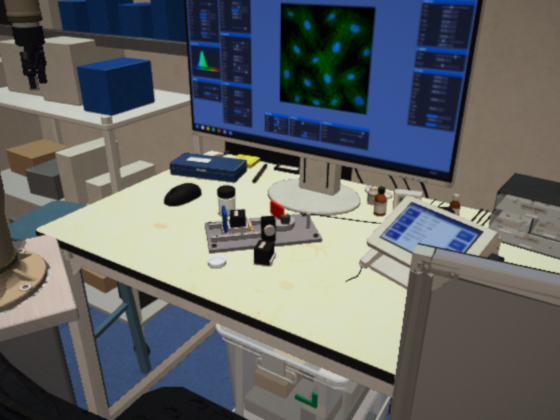

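```bash
cat > geo.py <<'E'
import numpy as np
from rig import vision
def ray(c,u,v,z):
    i=vision.camera_info(c);T=np.array(i['T'])
    d=T[:3,:3]@np.array([(u-i['cx'])/i['fx'],-(v-i['cy'])/i['fy'],-1.]);o=T[:3,3]
    return o+d*(z-o[2])/d[2]
def proj(c,P):
    i=vision.camera_info(c);T=np.array(i['T']);q=(np.asarray(P)-T[:3,3])@T[:3,:3]
    return np.stack([i['cx']+i['fx']*q[...,0]/-q[...,2],i['cy']-i['fy']*q[...,1]/-q[...,2]],-1)
def dpts(c,d):
    i=vision.camera_info(c);T=np.array(i['T']);v,u=np.mgrid[:d.shape[0],:d.shape[1]]
    q=np.stack([(u-i['cx'])/i['fx']*d,-(v-i['cy'])/i['fy']*d,-d],-1)
    return q@T[:3,:3].T+T[:3,3]
E
python3 - <<'E'
from geo import *
import cv2
from scipy.optimize import least_squares
A=lambda x,y:((x+.5)/3.5-.5+170,(y+.5)/3.5-.5+155)
B=lambda x,y:((x+.5)/4.5-.5+180,(y+.5)/4.5-.5+170)
L=[('top',A(312,45),(145,65,10)),('top',A(518,103),(145,-65,10)),('top',A(397,510),(-105,-65,10)),('top',A(185,442),(-105,65,10)),('top',A(378,176),(75,0,45)),('top',A(419,95),(127,-8.5,46)),
('scene',B(640,313),(145,-65,10)),('scene',B(133,360),(-105,-65,10)),('scene',B(113,241),(-105,65,10)),('scene',B(475,200),(75,0,45)),('scene',B(578,195),(127,-8.5,46))]
def W(p,P):
    x,y,z=np.array(P)/1000.;c,s=np.cos(p[2]),np.sin(p[2]);return np.array([p[0]+c*x-s*y,p[1]+s*x+c*y,z])
for sel in ('top','scene','topscene'):
    M=[l for l in L if l[0] in ('top','scene') and (l[0]==sel or sel=='topscene')]
    f=lambda p:np.concatenate([proj(c,W(p,P))-uv for c,uv,P in M])
    r=least_squares(f,[.5,0,-.2]);print(sel,r.x);print(np.round(r.fun.reshape(-1,2),1).tolist())
p=r.x;np.save('fix.npy',p)
toF=lambda X:np.array([[np.cos(p[2]),np.sin(p[2])],[-np.sin(p[2]),np.cos(p[2])]])@(X[:2]-p[:2])*1000
im=cv2.imread('pics/top0.png')
for n,(x,y),z in (('finend',A(280,186),.058),('blueL',A(264,397),.07),('blueR',A(346,420),.07),('cap',A(378,176),.045)):
    print(n,toF(ray('top',x,y,z)))
for n,c,(x,y),z in (('green',0,A(535,345),.037),('case',0,A(98,310),.066),('dish',0,A(472,514),.01)):
    X=ray('top',x,y,z);print(n,X,toF(X))
hsv=cv2.cvtColor(im,cv2.COLOR_BGR2HSV).astype(int)
b=im.astype(int)
red=(b[...,2]>110)&(b[...,1]<60);red[:190]=0;red[225:]=0;red[:,:240]=0;red[:,290:]=0
v,u=np.nonzero(red);F=np.array([toF(ray('top',x,y,.058)) for x,y in zip(u,v)])
m=F.mean(0);_,_,V=np.linalg.svd(F-m);print('red',len(u),m,V[0],np.degrees(np.arctan2(m[1],m[0]-75)))
d=np.load('pics/top0d.npy');P=dpts('top',d)
for u,v in ((378,45),(330,70),(250,105),(200,132),(100,175),(30,220),(262,255),(265,207),(270,273),(200,243)): print((u,v),P[v,u].round(3), toF(P[v,u]).round())
E
```

```text
top [ 0.54660371 -0.06571489 -0.28570428]
[[-0.2, -0.8], [0.4, 0.1], [0.0, 0.6], [-0.5, 0.9], [0.2, -0.3], [0.1, -0.6]]
scene [ 0.54378599 -0.06748625 -0.28734003]
[[0.6, -0.7], [-0.4, 0.4], [-0.6, -0.8], [0.1, 0.2], [0.4, 0.5]]
topscene [ 0.54579381 -0.06574417 -0.28598618]
[[-0.1, -0.4], [0.4, 0.4], [0.0, 1.1], [-0.5, 1.3], [0.2, 0.1], [0.1, -0.2], [0.9, -1.3], [0.2, -0.2], [-0.1, -1.3], [0.5, -0.3], [0.7, -0.0]]
finend [52.05451203 50.54790849]
blueL [-62.11241803  22.35055943]
blueR [-60.87562722 -23.969624  ]
cap [75.05102788  0.45519882]
green [ 0.52316817 -0.17607023  0.037     ] [   9.41671281 -112.22781996]
case [0.53912064 0.06652456 0.066     ] [-43.71563783 125.01396721]
dish [ 0.42706837 -0.14153577  0.01      ] [ -92.52218739 -106.20612027]
red 75 [60.60155815 30.06814135] [-0.39273439  0.91965195] 115.58791419050966
(378, 45) [ 0.897 -0.27   0.155] [394. -97.]
(330, 70) [ 0.845 -0.182  0.163] [320. -27.]
(250, 105) [ 0.766 -0.043  0.2  ] [205.  84.]
(200, 132) [0.718 0.04  0.2  ] [136. 150.]
(100, 175) [0.634 0.185 0.243] [ 14. 265.]
(30, 220) [0.565 0.304 0.221] [-85. 360.]
(262, 255) [ 0.518 -0.058  0.057] [-29.  -0.]
(265, 207) [ 0.612 -0.062  0.057] [62. 22.]
(270, 273) [ 0.483 -0.072  0.021] [-58. -24.]
(200, 243) [0.539 0.061 0.069] [-42. 120.]
```

```bash
cat >> geo.py <<'E'
fx=np.array([0.5458,-0.0657,-0.286])
def W(x,y,z):
    c,s=np.cos(fx[2]),np.sin(fx[2]);return np.array([fx[0]+c*x-s*y,fx[1]+s*x+c*y,z])
def R(yaw): # tool down, tool x axis at fixture yaw (rad)
    a=yaw+fx[2];return np.array([[np.cos(a),np.sin(a),0],[np.sin(a),-np.cos(a),0],[0,0,-1.]])
def finpose(th,r,off,z):  # off: from fin centre plane on ccw side
    return W(.075+r*np.cos(th)-off*np.sin(th),r*np.sin(th)+off*np.cos(th),z)
E
python3 - <<'E'
from geo import *
from rig import inverse_kinematics as ik, sensors
s=sensors.state();print(s['qpos'])
t=s['tool_pos'];az=np.arctan2(t[1],t[0])
for r in (.625,.5,.44,.43):
    print(r,np.round(ik([r*np.cos(az),r*np.sin(az),.223],s['tool_rot']),2))
a=np.arctan2(s['tool_rot'][1,0],s['tool_rot'][0,0]);print('yaw world',a,'az',az)
for th in (2.0,1.5,1,.5,0):
  P=finpose(th,.045,.016,.05)
  for k in range(8):
    y=th+k*np.pi/4; q=ik(P,R(y)); print(th,k,None if q is None else np.round(q,2))
E
```

```text
[-1.30286406  0.38341646  0.01635824  1.37011728 -0.00628469  1.38819563
 -0.04650681]
0.625 [-1.3   0.38  0.02  1.37 -0.01  1.39 -0.05]
0.5 [-1.31  0.11  0.    1.71 -0.    1.32 -0.06]
0.44 [-1.31 -0.02 -0.    1.84 -0.    1.31 -0.07]
0.43 [-1.31 -0.04 -0.    1.86 -0.    1.32 -0.07]
yaw world 2.810841113380715 az 1.240069692449219
2.0 0 [-0.54  0.57  0.77  1.69 -0.44  1.07  0.51]
2.0 1 [-0.52  0.56  0.74  1.69 -0.42  1.06  1.28]
2.0 2 [-0.46  0.54  0.65  1.68 -0.37  1.05  2.02]
2.0 3 [-0.35  0.5   0.49  1.68 -0.26  1.03  2.73]
2.0 4 [-0.82  0.94  1.35  1.7  -0.95  1.32 -2.28]
2.0 5 [-0.82  0.94  1.35  1.7  -0.95  1.32 -1.49]
2.0 6 [-0.61  0.61  0.87  1.69 -0.51  1.09 -1.01]
2.0 7 [-0.57  0.59  0.81  1.69 -0.48  1.08 -0.25]
1.5 0 [-0.51  0.61  0.74  1.62 -0.45  1.09 -0.01]
1.5 1 [-0.49  0.6   0.7   1.62 -0.42  1.08  0.75]
1.5 2 [-0.47  0.59  0.68  1.62 -0.41  1.08  1.53]
1.5 3 [-0.41  0.56  0.58  1.62 -0.34  1.06  2.27]
1.5 4 [-0.3   0.53  0.43  1.61 -0.24  1.05  2.98]
1.5 5 [-0.8   0.98  1.35  1.63 -0.98  1.35 -2.01]
1.5 6 [-0.73  0.8   1.13  1.63 -0.76  1.22 -1.36]
1.5 7 [-0.54  0.62
[... 499 characters left out ...]
.49  1.14 -0.19]
0.5 2 [-0.42  0.68  0.69  1.49 -0.46  1.14  0.58]
0.5 3 [-0.43  0.69  0.71  1.49 -0.47  1.14  1.37]
0.5 4 [-0.38  0.66  0.64  1.49 -0.42  1.13  2.12]
0.5 5 [-0.25  0.62  0.44  1.48 -0.28  1.1   2.81]
0.5 6 [-0.7   1.05  1.35  1.5  -1.03  1.41 -2.22]
0.5 7 [-0.7   1.05  1.35  1.5  -1.03  1.41 -1.44]
0 0 [-0.48  0.77  0.89  1.47 -0.62  1.2  -1.36]
0 1 [-0.43  0.73  0.79  1.46 -0.54  1.17 -0.63]
0 2 [-0.41  0.72  0.76  1.46 -0.51  1.16  0.14]
0 3 [-0.42  0.73  0.78  1.46 -0.53  1.17  0.94]
0 4 [-0.4   0.71  0.74  1.46 -0.5   1.16  1.7 ]
0 5 [-0.28  0.66  0.54  1.46 -0.35  1.12  2.39]
0 6 [ 0.79  1.02 -1.3   1.4   0.97  1.43  2.37]
0 7 [-0.65  1.06  1.35  1.47 -1.04  1.42 -1.91]
```

Run:
```python
from geo import *
from rig import *
from rig import robot, fingers, sensors, vision, inverse_kinematics as ik
import cv2
fingers.grasp(20)
s=sensors.state();t=s['tool_pos'];az=np.arctan2(t[1],t[0]);r=.44
robot.servo_line([r*np.cos(az),r*np.sin(az),.225],max_speed=.15)
q=np.array(sensors.state()['qpos']);print(q.round(3),sensors.state()['time'])
q[0]=0.05;q[6]=1.4;robot.move_joints(q)
s=sensors.state();print(s['time'],s['qpos'].__repr__(),s['tool_pos'],s['contact_force'],s['gripper_width'])
for c in('scene','top'):
    p,d=vision.grab_frame(c);cv2.imwrite(f"pics/{c}1.png",p[:,:,::-1])
q=ik(finpose(2.02,.045,.030,.12),R(2.02+np.pi/2));print(q)
```

```text
[-1.304 -0.016 -0.008  1.839 -0.     1.319 -0.072] 3.45
5.4417 array([ 4.87245515e-02, -1.56214176e-02, -9.49569249e-03,  1.83855930e+00,
       -4.41756961e-04,  1.31861889e+00,  1.39950216e+00]) [ 0.43782413 -0.04890518  0.22493207] [-0.51412429  0.22911656 -0.03823496] -2.9607962227103537e-05
[ 2.89379181e-02  3.62964126e-01 -2.92089664e-03  1.63324323e+00
  1.13853118e-03  1.14538696e+00  1.75973746e+00]
```

View pics/scene1.png

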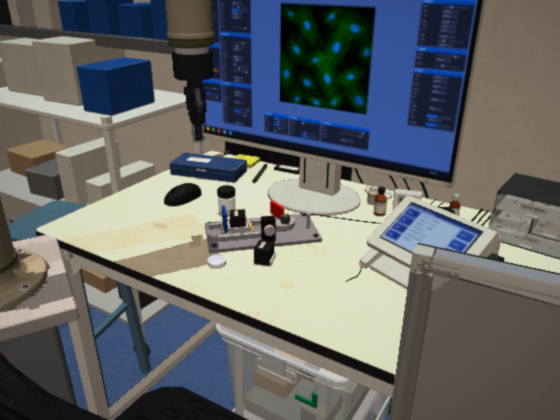

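View pics/top1.png

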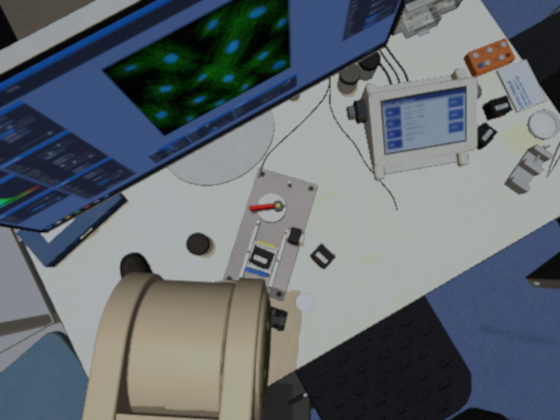

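The arm now hangs at (185,100) in the scene view, over the near end of the desk. It is clear of the monitor, and nothing in the fixture has moved. Next I'll go to the fin.

Run:
```python
from geo import *
from rig import robot, fingers, sensors, vision, inverse_kinematics as ik
import cv2
N=np.pi/2
robot.goto(finpose(2.02,.045,.030,.13),R(2.02+N))
robot.servo_line(finpose(2.02,.045,.030,.050),max_speed=.1)
s=sensors.state();print(s['time'],s['tool_pos'],finpose(2.02,.045,.030,.050),s['contact_force'],s['qpos'].round(2))
for c in('scene','top'):
    p,d=vision.grab_frame(c);a=p[:,:,::-1]
    cv2.imwrite(f"pics/{c}2.png",np.hstack([cv2.resize(a[150:290,170:350],None,fx=4,fy=4,interpolation=cv2.INTER_CUBIC)]))
```

```text
7.2167 [ 0.58140216 -0.0473855   0.05079346] [ 0.58084054 -0.04733115  0.05      ] [ 0.1837493  -0.0014959   0.00407079] [ 0.03  0.44 -0.01  1.7   0.    1.01  1.76]
```

View pics/scene2.png

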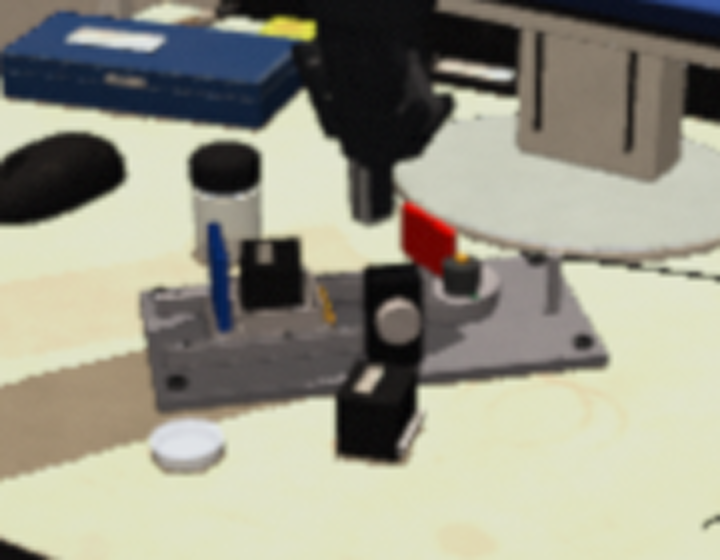

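View pics/top2.png

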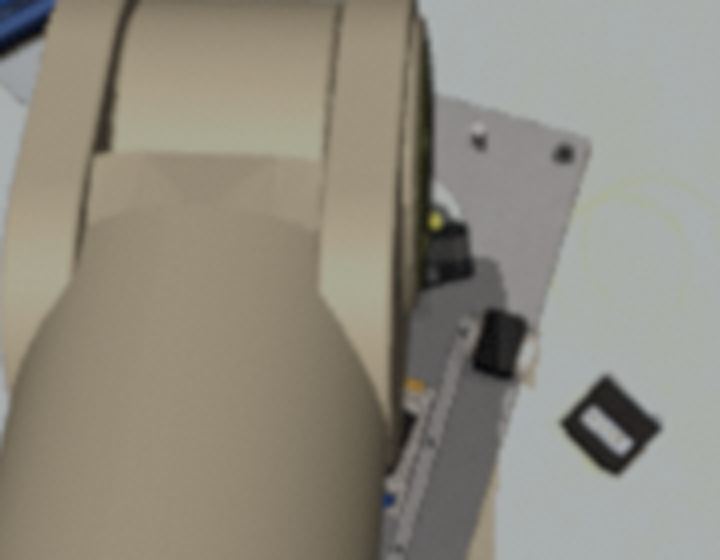

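Run:
```python
from geo import *
from rig import robot
print(robot.tips_ahead)
for z in (.024,.033,.046): print(z,(proj('scene',[.5814,-.0474,z])-[170,150])*4)
for z in (.024,.058): print('finend',z,(proj('scene',finpose(2.02,.058,0,z))-[170,150])*4)
```

```text
0.017
0.024 [374.43123607 273.74151517]
0.033 [374.25665336 259.85933948]
0.046 [374.00235281 239.63829531]
finend 0.024 [401.54759056 252.09554884]
finend 0.058 [401.24329562 200.01606715]
```

Run:
```python
from geo import *
from rig import vision,sensors
import cv2
p,d=vision.grab_frame('scene');P=dpts('scene',d)
a=p[165:225,225:310,::-1];cv2.imwrite('pics/s3.png',cv2.resize(a,None,fx=9,fy=9,interpolation=cv2.INTER_NEAREST))
for v in range(186,226,2): print(v,[(P[v,u]*1000).round().astype(int).tolist() for u in (258,261,263,266)])
s=sensors.state();print(s['gripper_width'],s['tool_pos'])
```

```text
186 [[569, -47, 108], [570, -59, 112], [573, -62, 113], [572, -80, 120]]
188 [[569, -47, 103], [570, -60, 108], [574, -62, 108], [573, -78, 114]]
190 [[574, -36, 93], [570, -58, 102], [572, -65, 105], [572, -80, 111]]
192 [[569, -45, 93], [569, -61, 99], [575, -59, 97], [574, -77, 104]]
194 [[568, -47, 89], [572, -55, 91], [576, -56, 91], [583, -57, 89]]
196 [[568, -46, 83], [572, -54, 86], [576, -57, 86], [582, -60, 86]]
198 [[568, -46, 78], [572, -54, 81], [574, -61, 83], [582, -59, 81]]
200 [[571, -42, 71], [572, -55, 76], [575, -59, 77], [582, -60, 76]]
202 [[570, -44, 67], [572, -55, 71], [576, -55, 71], [582, -59, 70]]
204 [[568, -46, 63], [572, -54, 66], [575, -58, 67], [583, -58, 65]]
206 [[622, 65, 0], [571, -55, 61], [578, -53, 59], [642, 59, -2]]
208 [[616, 54, 0], [624, 53, -2], [628, 50, -1], [634, 45, 0]]
210 [[610, 41, 1], [618, 41, 0], [621, 35, 1], [629, 35, 0]]
212 [[606, 34, 0], [613, 31, -1], [618, 29, -1], [626, 28, -2]]
214 [[603, 26, -2], [607, 18, 1], [611, 16, 1], [617, 12, 1]]
216 [[597, 16, -1], [601, 7, 1], [607, 8, -1], [553, -117, 68]]
218 [[585, -10, 8], [543, -112, 63], [545, -119, 66], [550, -121, 66]]
220 [[570, -40, 19], [543, -112, 58], [541, -125, 65], [547, -129, 65]]
222 [[569, -44, 16], [542, -114, 54], [539, -129, 62], [548, -127, 59]]
224 [[568, -45, 12], [543, -111, 48], [540, -128, 57], [546, -129, 56]]
-9.63768944496385e-05 [ 0.5814221  -0.04732999  0.0508176 ]
```

View pics/s3.png

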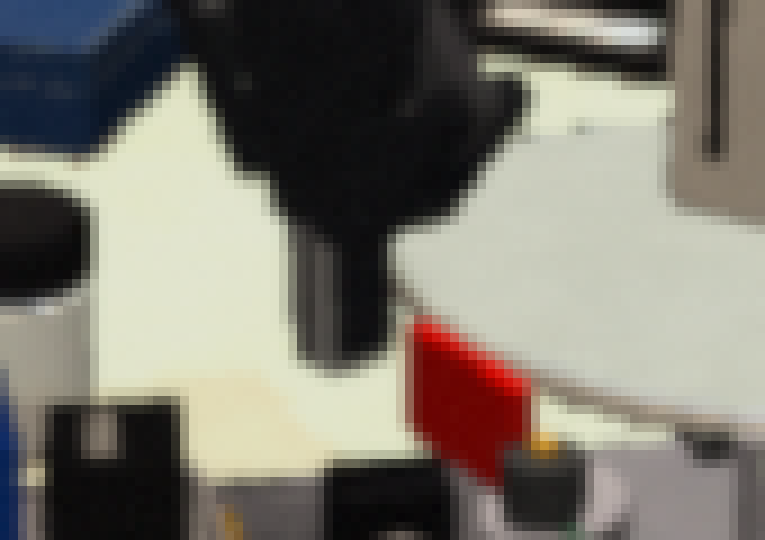

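Run:
```python
from geo import *
import cv2
a=cv2.imread('pics/scene1.png');print(proj('scene',[.4378,-.0489,.208]),proj('scene',[.4378,-.0489,.235]))
g=a[100:160,195].mean(1).astype(int);print(g.tolist());print(a[100:160,200].mean(1).astype(int).tolist())
cv2.imwrite('pics/s1z.png',cv2.resize(a[60:160,150:250],None,fx=6,fy=6,interpolation=cv2.INTER_NEAREST))
a=cv2.imread('pics/scene0.png');cv2.imwrite('pics/s0z.png',cv2.resize(a[0:110,0:100],None,fx=5,fy=5,interpolation=cv2.INTER_NEAREST));print(proj('scene',[.2028,.5906,.223-.004]))
```

```text
[199.84068153 153.08780717] [198.93511286 140.33839157]
[23, 23, 22, 23, 21, 18, 16, 13, 12, 12, 12, 12, 12, 12, 11, 11, 12, 14, 16, 16, 15, 12, 14, 11, 13, 15, 17, 21, 21, 24, 24, 23, 26, 29, 30, 34, 38, 37, 39, 45, 63, 84, 101, 124, 127, 126, 127, 127, 127, 126, 126, 126, 126, 112, 78, 77, 92, 147, 201, 213]
[52, 53, 52, 54, 49, 42, 35, 29, 28, 28, 26, 23, 20, 18, 14, 10, 13, 18, 19, 19, 18, 13, 10, 12, 18, 18, 20, 19, 18, 19, 18, 18, 18, 17, 18, 18, 17, 15, 16, 30, 61, 83, 90, 102, 102, 104, 104, 105, 106, 106, 106, 106, 107, 106, 99, 78, 80, 117, 179, 214]
[41.77252469 95.27261762]
```

View pics/s1z.png

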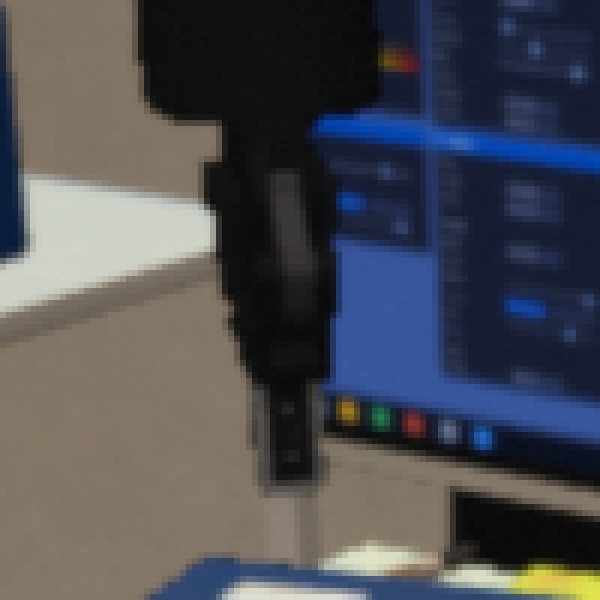

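View pics/s0z.png

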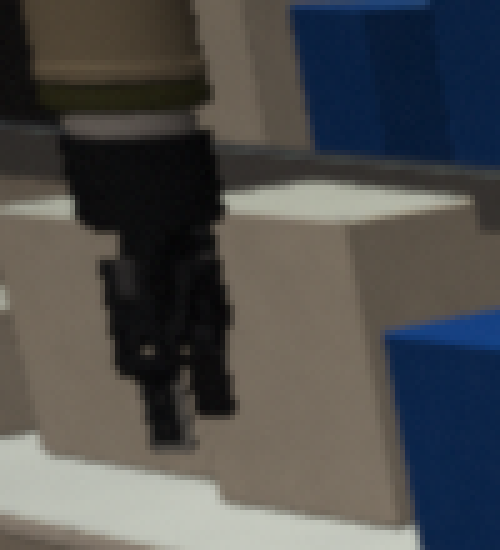

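Run:
```python
import cv2,numpy as np
a=cv2.imread('pics/scene0.png');b=cv2.imread('pics/scene1.png')
print(a[138:160,195].tolist());print(b[138:160,195].tolist())
from rig import vision
from geo import *
p,d=vision.grab_frame('scene')
df=np.abs(p[:,:,::-1].astype(int)-a).sum(2)
cv2.imwrite('pics/df.png',cv2.resize(np.clip(df[165:235,225:310]*3,0,255).astype(np.uint8),None,fx=8,fy=8,interpolation=cv2.INTER_NEAREST))
d0=np.load('pics/scene0d.npy');
for v in range(200,226,2): print(v,(d[v,256:272:2]-d0[v,256:272:2]).round(3).tolist())
```

```text
[[112, 124, 135], [111, 124, 135], [111, 124, 135], [113, 124, 136], [112, 124, 135], [112, 124, 135], [112, 124, 135], [111, 123, 134], [111, 124, 134], [112, 125, 136], [112, 125, 136], [111, 123, 135], [112, 124, 135], [112, 125, 136], [112, 123, 135], [109, 108, 112], [102, 71, 53], [109, 69, 46], [117, 84, 65], [149, 143, 143], [183, 199, 207], [199, 214, 217]]
[[38, 39, 40], [44, 44, 47], [61, 63, 67], [79, 84, 89], [94, 101, 109], [112, 124, 136], [115, 127, 139], [114, 126, 138], [115, 128, 139], [115, 128, 139], [115, 127, 139], [114, 127, 138], [114, 126, 139], [114, 127, 139], [115, 127, 138], [111, 110, 115], [106, 73, 55], [112, 72, 48], [121, 87, 68], [151, 146, 146], [188, 203, 212], [202, 218, 220]]
200 [0.0020000000949949026, -0.17499999701976776, -0.1860000044107437, -0.17800000309944153, -0.1860000044107437, -0.1850000023841858, -0.17599999904632568, 0.004999999888241291]
202 [-0.0010000000474974513, -0.16699999570846558, -0.164000004529953, -0.164000004529953, -0.16899999976158142, -0.16699999570846558, -0.1679999977350235, -0.0020000000949949026]
204 [0.004000000
[... 1140 characters left out ...]
7032, -0.0020000000949949026]
218 [-0.003000000026077032, 0.0, -0.004999999888241291, 0.004000000189989805, -0.003000000026077032, -0.0010000000474974513, -0.003000000026077032, -0.0020000000949949026]
220 [-0.0, -0.0020000000949949026, -0.0020000000949949026, 0.003000000026077032, 0.003000000026077032, -0.0, -0.003000000026077032, 0.0010000000474974513]
222 [-0.006000000052154064, 0.006000000052154064, -0.004000000189989805, 0.0020000000949949026, 0.0010000000474974513, -0.003000000026077032, -0.0, 0.0]
224 [-0.003000000026077032, 0.0010000000474974513, 0.0020000000949949026, -0.0010000000474974513, -0.0010000000474974513, -0.0010000000474974513, 0.0020000000949949026, 0.006000000052154064]
```

View pics/df.png

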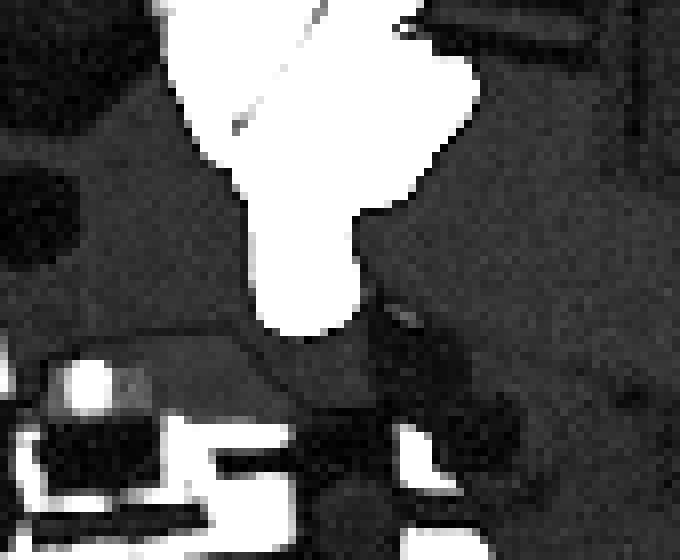

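Run:
```python
from geo import *
from rig import robot, sensors, vision
import cv2
f0=np.array(sensors.state()['contact_force'])
for z in np.arange(.047,.0245,-.002):
    robot.servo_line(finpose(2.02,.045,.030,z),max_speed=.03)
    s=sensors.state();f=np.array(s['contact_force'])-f0;print(round(z,3),s['tool_pos'][2].round(4),f.round(1),round(s['time'],2))
    if np.linalg.norm(f)>4: break
p,d=vision.grab_frame('scene')
cv2.imwrite('pics/s4.png',cv2.resize(p[165:225,225:310,::-1],None,fx=9,fy=9,interpolation=cv2.INTER_CUBIC))
```

```text
0.047 0.0467 [ 0.4 -0.2 -1.5] 7.67
0.045 0.0448 [ 0.4  0.  -1. ] 7.92
0.043 0.0428 [-0.1  0.1 -0.9] 8.17
0.041 0.0408 [-0.1 -0.8 -1.8] 8.42
0.039 0.0388 [ 0.9 -0.7 -1.1] 8.67
0.037 0.0368 [ 0.9 -0.1 -1.3] 8.92
0.035 0.0348 [ 0.1 -0.9 -1.1] 9.17
0.033 0.0328 [-0.   0.1 -1.5] 9.42
0.031 0.0308 [ 0.3 -0.8 -1.4] 9.67
0.029 0.0288 [ 0.3 -0.9 -1.1] 9.92
0.027 0.0268 [ 0.6 -0.6 -0.9] 10.17
0.025 0.0248 [ 0.5 -0.4 -1.1] 10.42
```

View pics/s4.png

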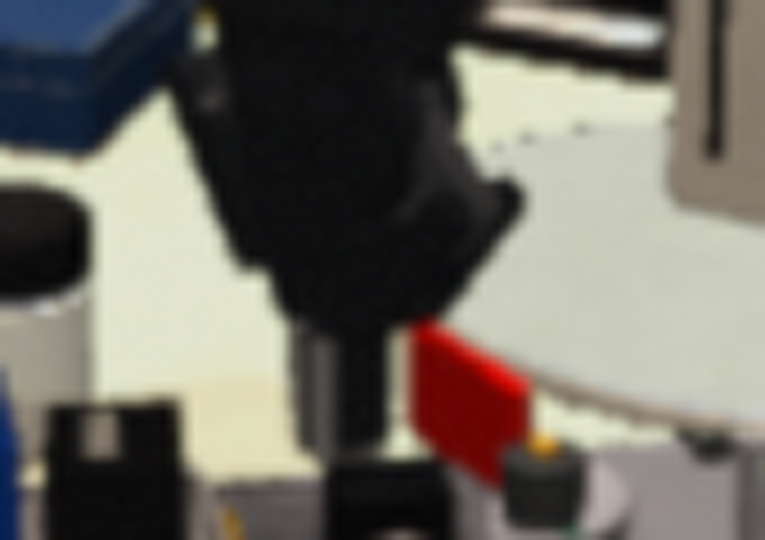

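The reported TCP and the picture disagree about fingertip height. The scene image and depth both put the tips about 7–8 mm above the TCP, not 17 mm below it. Lowering to TCP z = 0.025 met no contact, which confirms the images. I'll use tip z ≈ TCP z + 0.007 from here and start pushing the fin.

Run:
```python
from geo import *
from rig import robot, sensors, vision
import cv2
N=np.pi/2;z=.029
def st(m):
    s=sensors.state();f=np.array(s['contact_force']);print(m,round(s['time'],2),f.round(1),(s['tool_pos']*1000).round(1));return f
robot.servo_line(finpose(2.02,.045,.028,z),max_speed=.05);st('a')
robot.servo_line(finpose(2.02,.045,.016,z),max_speed=.05);st('b')
for th in (1.95,1.85,1.75,1.6):
    robot.servo_line(finpose(th,.045,.015,z),max_speed=.05,ori=R(th+N))
    if np.linalg.norm(st(th))>20: break
for c in('scene','top'):
    p,d=vision.grab_frame(c);a=p[:,:,::-1]
    cv2.imwrite(f"pics/{c}5.png",cv2.resize(a[165:225,225:310],None,fx=9,fy=9,interpolation=cv2.INTER_CUBIC))
```

```text
a 10.72 [-0.4  0.1 -0.1] [583.4 -47.   29.5]
b 11.11 [ 0.6 -0.2  0.5] [594.9 -44.9  28.8]
1.95 11.36 [-0.   1.  -0.1] [598.5 -43.4  28.8]
1.85 11.61 [-1.2  1.  -0.7] [602.7 -41.7  28.8]
1.75 11.86 [-0.6  0.4 -0.7] [607.3 -40.4  28.8]
1.6 12.16 [-0.2  0.5  0.2] [614.6 -39.4  28.9]
```

View pics/scene5.png

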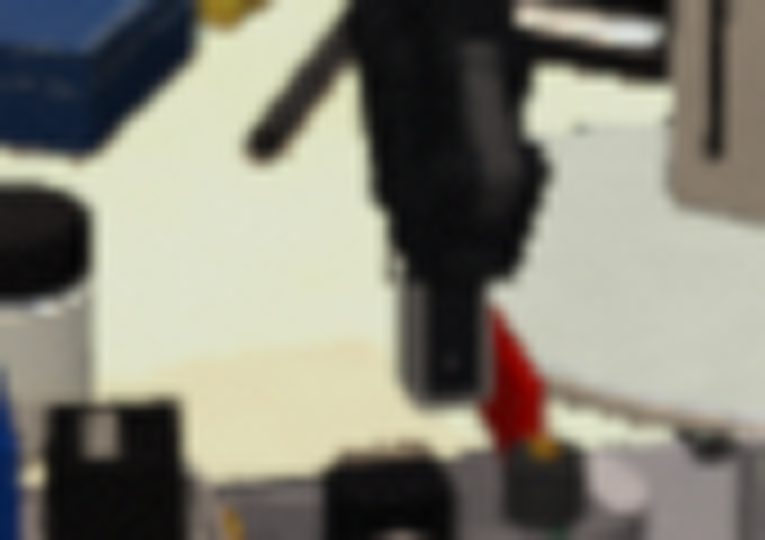

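The fin is turning with the tip: it is now about square to the slide, with the tip against its rear side at (490,350). I'll continue the arc.

Run:
```python
from geo import *
from rig import robot, sensors, vision
import cv2
N=np.pi/2;z=.029
def st(m):
    s=sensors.state();f=np.array(s['contact_force']);print(m,round(s['time'],2),f.round(1),(s['tool_pos']*1000).round(1));return f
for th in (1.45,1.3,1.15,1.0,.85,.7,.55,.4,.3,.2,.12):
    robot.servo_line(finpose(th,.045,.015,z),max_speed=.06,ori=R(th+N))
    if np.linalg.norm(st(th))>15: break
for c in('scene','top'):
    p,d=vision.grab_frame(c);a=p[:,:,::-1]
    cv2.imwrite(f"pics/{c}6.png",cv2.resize(a[165:225,225:310],None,fx=9,fy=9,interpolation=cv2.INTER_CUBIC))
```

```text
1.45 12.56 [-1.7  0.7 -0.5] [621.9 -39.6  29.1]
1.3 12.86 [-0.2  0.9 -0.2] [628.9 -40.8  29.1]
1.15 13.16 [ 0.4  1.2 -0.1] [635.7 -42.9  29.1]
1.0 13.46 [-0.5  1.9  0.9] [642.1 -46.1  29.1]
0.85 13.76 [-0.4  0.4  0.8] [647.9 -50.2  29.1]
0.7 14.06 [0.7 1.8 0.1] [653.  -55.1  29. ]
0.55 14.36 [-0.1  1.2 -0.3] [657.3 -60.8  29. ]
0.4 14.66 [0.  1.7 1.1] [660.8 -67.   29. ]
0.3 14.91 [0.7 1.3 0.6] [662.5 -71.2  29. ]
0.2 15.16 [-0.5  1.  -0.2] [663.9 -75.9  29. ]
0.12 15.41 [0.3 2.5 0.6] [664.6 -79.6  29. ]
```

View pics/scene6.png

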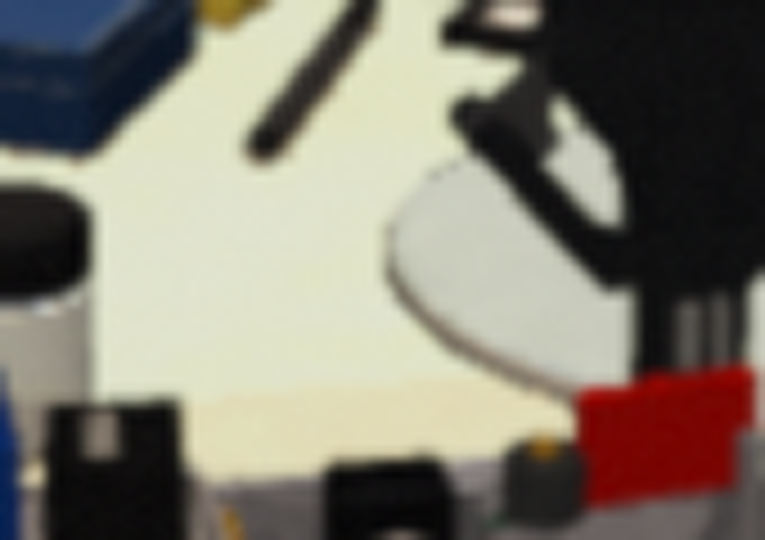

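View pics/top6.png

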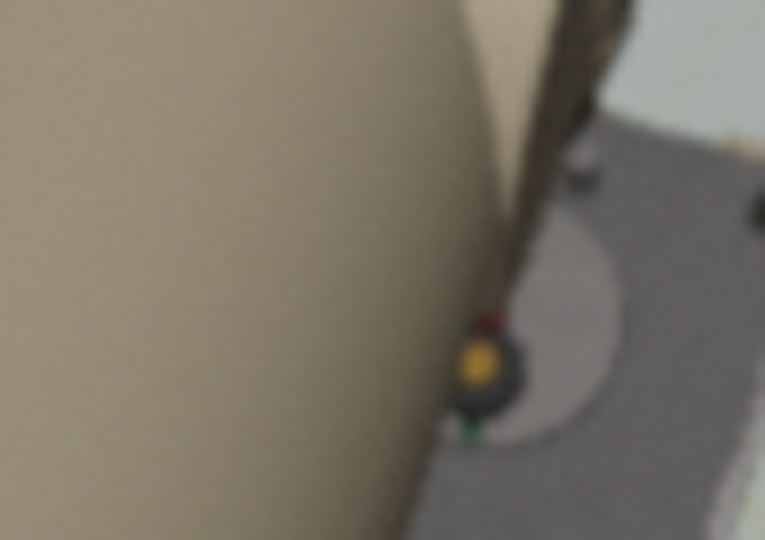

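Run:
```python
from geo import *
from rig import robot, sensors, vision
import cv2
N=np.pi/2;z=.029
n=np.array([-np.sin(fx[2]),np.cos(fx[2]),0])
th=.12
while th>-.08:
    th-=.015
    robot.servo_line(finpose(th,.045,.015,z),max_speed=.03,ori=R(max(th,0)+N))
    s=sensors.state();f=np.array(s['contact_force'])@n;print(round(th,3),round(s['time'],2),f.round(1))
    if f>11: break
for c in('scene',):
    p,d=vision.grab_frame(c);a=p[:,:,::-1]
    cv2.imwrite(f"pics/{c}7.png",cv2.resize(a[175:235,245:330],None,fx=9,fy=9,interpolation=cv2.INTER_CUBIC))
```

```text
0.105 15.76 2.9
0.09 16.01 3.8
0.075 16.26 3.7
0.06 16.51 2.7
0.045 16.76 3.0
0.03 17.01 2.2
0.015 17.26 3.0
0.0 17.51 3.2
-0.015 17.76 4.8
-0.03 18.01 5.8
-0.045 18.26 6.3
-0.06 18.51 7.7
-0.075 18.76 9.4
-0.09 19.01 11.5
```

View pics/scene7.png

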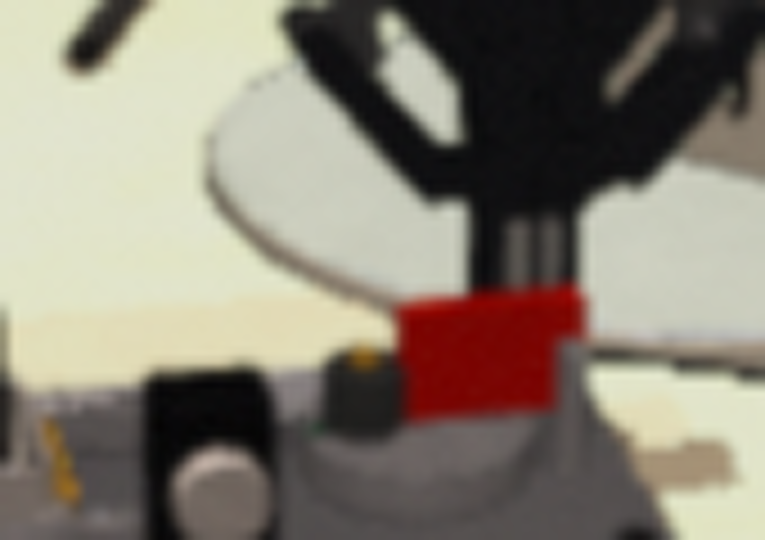

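The fin is against the pin, and the force rose steadily to 11.5 N against the stop (friction is about 3 N). Now I'll back off, rise, and go behind the slide.

Run:
```python
from geo import *
from rig import robot, sensors, vision, look_for
import cv2
N=np.pi/2
robot.servo_line(finpose(0,.045,.030,.029),max_speed=.06)
robot.servo_line(finpose(0,.045,.030,.14),max_speed=.15)
print(sensors.state()['time'],sensors.state()['contact_force'])
robot.goto(W(-.098,0,.14),R(np.pi))
s=sensors.state();print(s['time'],s['qpos'].round(2),s['tool_pos'])
for c in('scene','top'):
    p,d=vision.grab_frame(c);a=p[:,:,::-1];cv2.imwrite(f'pics/{c}8r.png',a)
    cv2.imwrite(f"pics/{c}8.png",cv2.resize(a[165:300,200:340],None,fx=4.4,fy=4.4,interpolation=cv2.INTER_CUBIC))
```

```text
20.4167 [0.12678864 0.20242508 0.1449367 ]
21.6583 [-0.2   0.07  0.22  1.94 -0.02  1.12  1.32] [ 0.45214945 -0.03815536  0.13985918]
```

View pics/scene8.png

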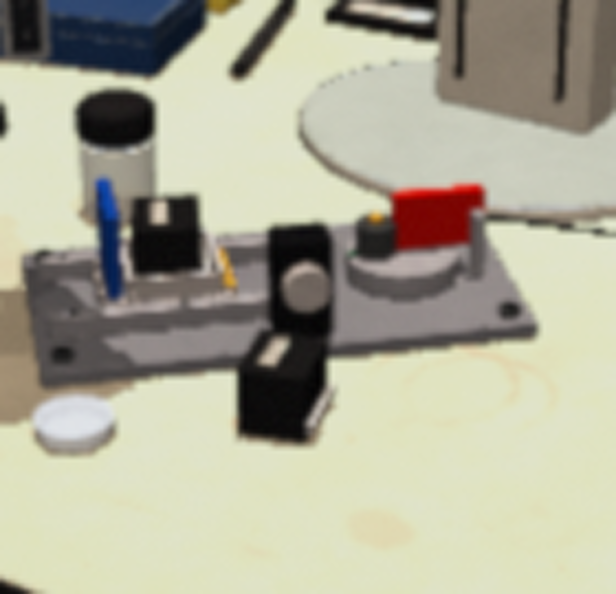

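View pics/top8.png

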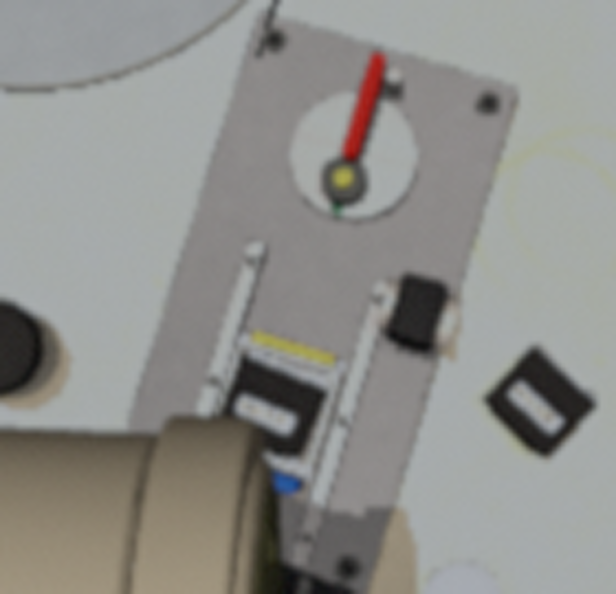

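The cam is done: in the top view the fin lies straight forward against the pin at (390,80). The slide is still back, and the bystanders have not moved. Next I'll push the slide.

Run:
```python
from geo import *
from rig import robot, sensors, vision
import cv2
n=np.array([np.cos(fx[2]),np.sin(fx[2]),0]);z=.041
def st(m):
    s=sensors.state();f=np.array(s['contact_force']);print(m,round(s['time'],2),f.round(1),'n',(f@n).round(1),(s['tool_pos']*1000).round(1));return -f@n
robot.servo_line(W(-.098,0,z),max_speed=.1);st('down')
p,d=vision.grab_frame('scene');cv2.imwrite("pics/scene9.png",cv2.resize(p[165:265,200:300,::-1],None,fx=6,fy=6,interpolation=cv2.INTER_CUBIC))
for x in (-.086,-.078,-.070,-.055,-.04,-.028):
    robot.servo_line(W(x,0,z),max_speed=.04)
    if st(x)>12: break
p,d=vision.grab_frame('scene');cv2.imwrite("pics/scene10.png",cv2.resize(p[165:265,200:300,::-1],None,fx=6,fy=6,interpolation=cv2.INTER_CUBIC))
```

```text
down 22.9 [ 0.8  0.2 -1.2] n 0.7 [452.3 -38.1  41.6]
-0.086 23.4 [ 0.   0.7 -0.8] n -0.2 [463.5 -41.5  41. ]
-0.078 23.75 [ 0.5 -0.6 -0.6] n 0.7 [471.2 -43.8  40.9]
-0.07 24.1 [-0.6  1.5  0.3] n -1.0 [478.9 -46.1  40.9]
-0.055 24.62 [ 0.8 -0.2 -0.4] n 0.8 [493.9 -50.4  41.2]
-0.04 25.15 [ 0.5 -0.6 -0.4] n 0.7 [508.2 -54.7  41.1]
-0.028 25.6 [-0.3 -1.   0.7] n 0.0 [519.6 -58.   41. ]
```

View pics/scene9.png

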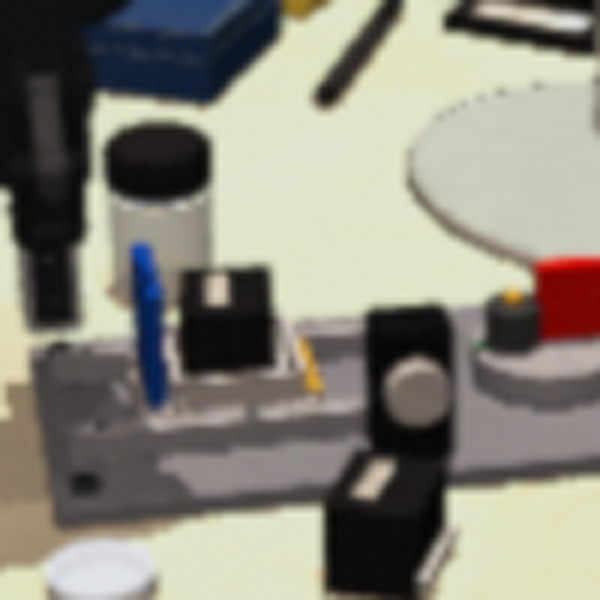

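View pics/scene10.png

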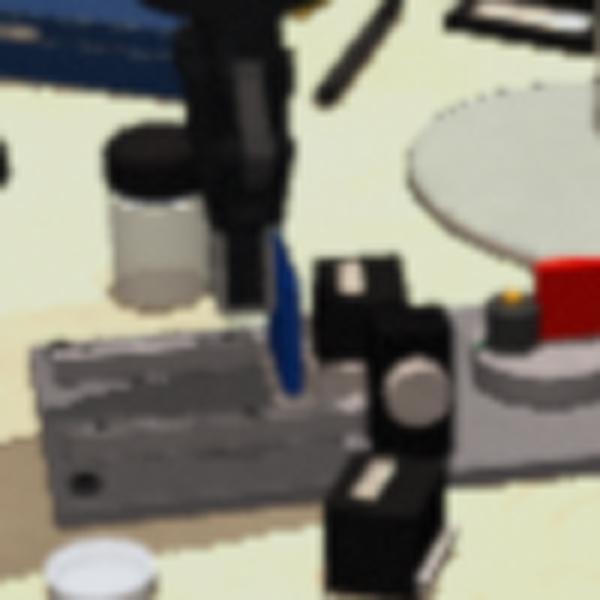

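The slide is moving with the cube seated, and the tip is on the blue plate at (275,290). I'll creep to the end stop with the force watched.

Run:
```python
from geo import *
from rig import robot, sensors, vision
import cv2
n=np.array([np.cos(fx[2]),np.sin(fx[2]),0]);z=.041
x=-.028
while x<-.004:
    x+=.001
    robot.servo_line(W(x,0,z),max_speed=.02)
    s=sensors.state();f=-np.array(s['contact_force'])@n;print(round(x,4),round(s['time'],2),f.round(1),(n@(s['tool_pos']-W(0,0,z))*1000).round(1))
    if f>12: break
p,d=vision.grab_frame('scene');cv2.imwrite("pics/scene11.png",cv2.resize(p[165:265,200:300,::-1],None,fx=6,fy=6,interpolation=cv2.INTER_CUBIC))
```

```text
-0.027 25.9 0.3 -26.9
-0.026 26.15 3.1 -26.2
-0.025 26.4 2.5 -25.1
-0.024 26.65 3.3 -24.0
-0.023 26.9 2.2 -23.0
-0.022 27.15 2.5 -21.9
-0.021 27.4 2.2 -20.9
-0.02 27.65 2.4 -19.9
-0.019 27.9 2.4 -18.9
-0.018 28.15 3.4 -17.9
-0.017 28.4 4.1 -17.4
-0.016 28.65 9.3 -17.4
-0.015 28.9 14.0 -17.4
```

View pics/scene11.png

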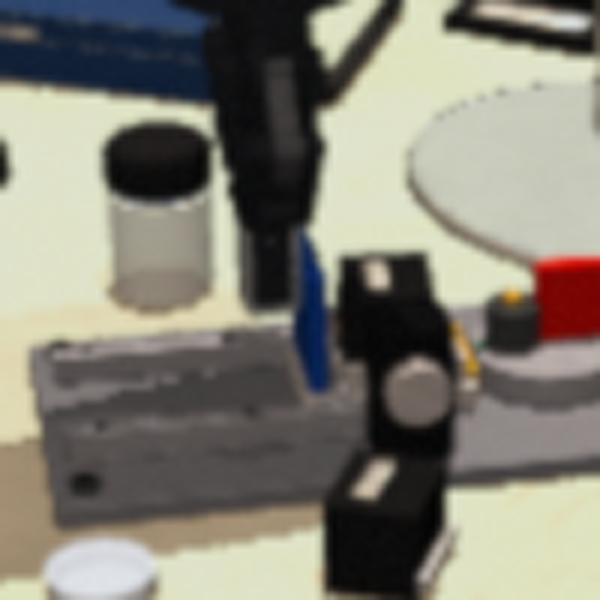

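The slide hit a hard stop at TCP x = -17.4 mm, which puts the plate face at about -6.4 mm; fully home should be -7 mm. Now I'll take the hand away and check.

Run:
```python
from geo import *
from rig import robot, sensors, vision
import cv2
robot.servo_line(W(-.045,0,.041),max_speed=.05)
robot.servo_line(W(-.085,0,.041),max_speed=.15)
robot.servo_line(W(-.098,0,.2),max_speed=.15)
q=np.array(sensors.state()['qpos']);q[0]-=.7;robot.move_joints(q)
s=sensors.state();print(s['time'],s['tool_pos'],s['contact_force'])
for c in('scene','top'):
    p,d=vision.grab_frame(c);a=p[:,:,::-1];cv2.imwrite(f'pics/{c}12r.png',a)
    cv2.imwrite(f"pics/{c}12.png",cv2.resize(a[160:300,180:340],None,fx=4,fy=4,interpolation=cv2.INTER_CUBIC))
```

```text
32.5167 [0.3705017  0.26038227 0.19896747] [ 0.31699037 -0.53807803  0.87810566]
```

View pics/scene12.png

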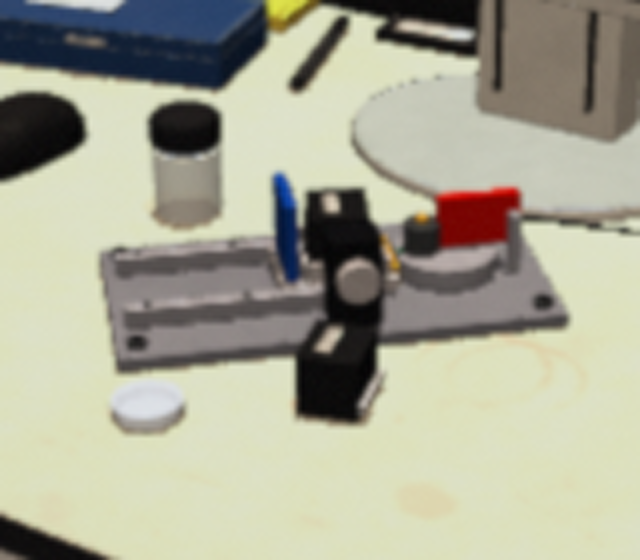

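View pics/top12.png

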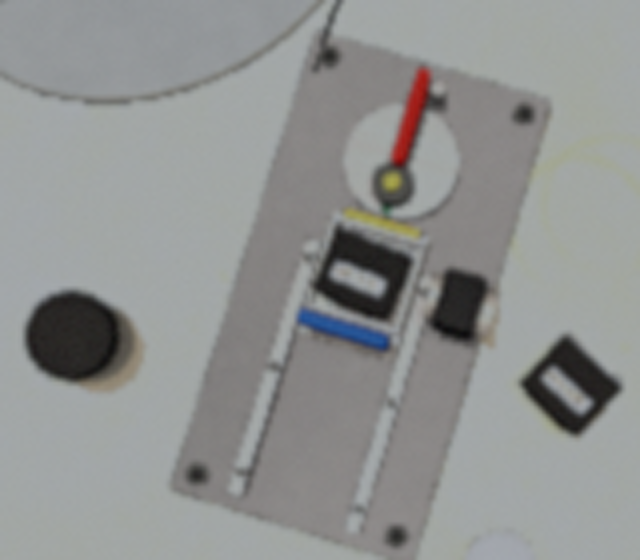

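Run:
```python
from geo import *
import cv2
c,s=np.cos(fx[2]),np.sin(fx[2])
toF=lambda X:np.array([[c,s],[-s,c]])@(X[:2]-fx[:2])*1000
for tag in ('top0','top12r'):
    b=cv2.imread(f'pics/{tag}.png').astype(int)
    for nm,m,z in (('blue',(b[...,0]>120)&(b[...,2]<70)&(b[...,0]-b[...,1]>50),.07),('red',(b[...,2]>110)&(b[...,1]<60),.058)):
        m[:165]=0;m[300:]=0;m[:,:215]=0;m[:,325:]=0
        v,u=np.nonzero(m);F=np.array([toF(ray('top',x,y,z)) for x,y in zip(u,v)]);k=F.mean(0)
        print(tag,nm,len(u),k.round(1),'ang',np.arctan2(k[1],k[0]-75).round(3))
a=cv2.imread('pics/top0.png').astype(int);b=cv2.imread('pics/top12r.png').astype(int)
d=np.abs(a-b).sum(2)
for n,(l,t,w,h) in dict(green=[312,247,21,25],case=[184,233,34,22],dish=[296,293,21,18]).items(): print(n,d[t:t+h,l:l+w].max())
from rig import hand_in
hand_in()
```

```text
top0 blue 61 [-62.7   0.5] ang 3.138
top0 red 75 [60.6 30. ] ang 2.018
top12r blue 61 [-3.3  0.3] ang 3.137
top12r red 72 [106.6  -0.4] ang -0.012
green 15
case 19
dish 7
the job is handed in; nothing more can be done
```

The cam is at its low point with the fin against the stop pin, and the slide is fully home. The job is handed in at about 32.5 s of the 62 s allowed.

**What I did:** With the fingers closed, I drew the arm back, swung it clear of the monitor and turned the cam by its red fin while the slide stayed back. I then backed off, pushed the blue plate straight forward to the end stop, and took the hand away.

**Last checks:**
- **Cam:** The fin measures about -0.01 rad in the top camera. The push force rose to 11.5 N against the pin, well above the roughly 3 N needed to turn it.
- **Slide:** It travelled 59.4 mm by the top camera, against 60 mm nominal. It met a hard stop at 14 N, with the plate face at about -6.4 mm where -7 mm was expected.
- **Orange cube:** It still sits in its nest, and the fingers never touched it.
- **Bystanders:** The green cube, lens case and dish show no change between the first and last pictures.

**What disagreed:** With the gripper shut, the fingertips are about 7–8 mm above the reported TCP, not 17 mm ahead of it as stated. The scene picture and its depth both showed this. Lowering slowly to TCP z = 0.025 m without contact confirmed it, so I worked with the measured value.

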